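# Clip the file and the sharpening stone into their spring-gate holders

## Robot

A 7-joint arm with a two-finger parallel gripper is mounted at the origin on a cart in front of the work surface, level with it; the furniture and walls round the work are solid. World frame = base frame: x ahead of the robot, y to its left, z up, the work surface at z = 0. Lengths are in mm, angles in rad, forces in N, time in s.
With the tool pointing down it reaches from about 400 to 900 mm from the base axis. Payload 5.5 kg.
Tool frame: the origin (TCP) lies between the finger pads; the fingertips stand 8 mm ahead of it and the grasp point (between the pads) lies 11 mm behind it (r.tips_ahead is the z of the fingertips in the tool frame, in mm); z points along the fingers, y is the line along which they close (so a half turn about z gives the same grasp; the last joint's range is limited). The gripper opens to 85 mm and grips with 20 to 120 N. Pads are 22 mm wide; open, the fingers measure 114 mm over their backs; the gripper's body (76 mm by 85 mm) begins 54 mm behind the grasp point. The pads swing forward as they close: fully open they stand 13 mm farther back than shut.
Start: joints at [-0.967, 0.501, -0.427, 1.55, 0.221, 1.138, -0.21], TCP at [217.22, 612.63, 239.31] pointing down, gripper open.
Joint ranges: [-2.88, 2.88], [-0.31, 2.03], [-1.54, 1.56], [0.2, 2.42], [-1.41, 4.55], [0.19, 2.02], [-2.57, 2.57]. Speed limits (rad/s): [2.57, 2.57, 3.14, 3.14, 3.14, 3.14, 3.14].

## Interface

Orientations are given as a rotation vector (axis times angle).
In Python, from rig import r gives the robot as it stands.
- The arm moves only by the tool play_rows, never from a script. Its argument "motion" is a list of rows, each a list of 7 numbers: the shift along the world's x, y, z each as a share of 0.15 m, from -1 to 1, then the turn, a rotation vector about the world's x, y, z each as a share of 45 degrees, from -1 to 1, then the opening, from 0 (shut) to 1 (fully open). A call has 1 to 8 rows; each row is the pose to reach, as a shift and turn from the pose commanded when the call began; what a row does not reach only later rows make up. A row lasts 1/10 s, in which the tool goes at most 50 mm and 8.59 degrees, less where a joint would pass 70% of its speed; a pose out of reach is approached as far as the arm can. A call with a number of a shift or a turn outside -1 to 1 is refused whole. A call with a gripper value outside its range is refused whole. The fingers move at their own pace and stop on an object; the grip force is fixed at half the most. Time passes only in rows, so rows that repeat a pose let the fingers close. It gives the time, the measured TCP pose, the force, the opening and the grip force at its end, in the units of the state.
- r.sense(): the state, without advancing time (a new reading comes with each control period).
- r.read_camera(name): name is "scene" or "side" or "wrist"; returns the picture (420x560x3 uint8, red, green, blue); there is no depth.
- r.camera_model(name): a dict with "fx", "fy", "cx", "cy" (pixels), "R" (3x3) and "t" (3): a world point X has camera coordinates R X + t. Camera axes: x right, y down, z forward; pixel columns grow to the right and rows downward; lengths in mm; the calibration is good to about 2 mm. A picture is of the moment at which its call begins: read the wrist's pose just before it. camera_model takes no time and is no camera call; for the wrist camera it gives the pose at the moment of the call.
- r.close_job(): hands the job in; it is judged then, once.
Trained networks look in the newest picture that a camera, given by its name, has taken for a name from the list of things; names that differ only in an ending like _2 or _b are one class to them, and where a whole thing is asked for, a point or a joint stands for the part that bears it (a point fixed in the world has none). Each returns a list of dicts, best first, with "conf" (0 to 1); they miss things now and then, are a little off and sometimes report something else, mostly with a low value. They report only what shows in the picture. A call takes as long as a camera call.
- r.spot_in(target, camera): "centre" ([column, row] in pixels, amid what is visible of it).
- r.trace(target, camera): "region" (420x560 bool, what is visible of it) and "centre" ([column, row] in pixels, amid what is visible of it).
- r.spot_point(target, camera): "centre" ([column, row] in pixels: a listed point, or the origin of a listed thing).
The state is a dict: "time": time; "qpos": joint angles; "dq": joint speeds; "joint_torque": joint torques, N m; "tool_pos": TCP position; "eef_rot": TCP orientation; "contact_force": force on the tool from outside, world axes, zero at the start; "ft_torque": the same for the moment, N m; "grip_width": finger opening in mm; "finger_force": force on a finger pad.
Only numpy, scipy, OpenCV 4.12 (cv2) and the standard library are available. Lean on these libraries where they do the work, as an engineer would, in place of code of your own. Each camera call takes 0.05 s, during which the arm holds its last target. There are 200 camera calls.

## Task

Set up the sharpening station: clip the wooden-handled file into the long narrow holder and the sharpening stone into the short wide one. Push each holder's sprung gate back with the part, hold it back while you lower the part flat onto the rests, then let the gate return so that the part is trapped under the gate's nose at one end and the fixed stop's lip at the other; the file's tip goes at the gate. Leave the bottle, the pot and the tin standing where they are.

Things in the scene. Friction and masses are not known exactly. Their poses are not given: they have to be found in the camera images.
- file: Flat file with turned wooden handle, 206 mm long, about 0.15 kg. Origin: on its underside, mid-length, centre line; z up. Blade along -y, from y +11 to the tip at y -103 mm, 16 mm wide, 5 mm thick, sloping down from z 14 at the handle to z 0-5 at the tip. Handle from y +10 to its butt at y +103 mm, up to 25 mm wide, z 0 to 29. Grip it across x at about y +30 mm.
- file_tip (a point): The file's tip: end of the blade, 2.5 mm above the underside.
- file_mid (a point): Point on the handle's axis, 14.5 mm above the file's origin.
- stone: Grey two-layer sharpening stone, a bar 50 (x) x 150 (y) x 25 (z) mm, about 0.32 kg, lying flat. Origin: centre of its underside. Either end may go at the gate.
- file_holder: Long narrow grey holder fixed to the bench, 62 x 302 mm. Origin: on its underside (bench level), below the middle of the seated file; y runs along it from the gate (-y) to the fixed stop (+y), z up. Base plate 8 mm high; on it stand only two black U-shaped rests, the gate with its spring block (block at y -145 to -175 mm, 42 mm high) and the stop.
- file_holder_seat (a point): Where the file's origin and axes must come, on the rests' level, 20 mm above the bench. Rests 24 mm long at y -66 (blade, 21 mm between cheeks) and y +78 mm (handle, 29 mm between cheeks); cheeks flare out at the top, which is 37 mm above the bench.
- file_holder_lip (a point): Edge of the fixed stop's lip, underside, 52 mm above the bench, at y +97 mm of the holder. The lip is 6 mm thick (top 58 mm above the bench), 32 mm wide, and reaches 6 mm over the part from the stop's face at y +103 mm.
- file_holder_gate (a joint): Sprung gate of the file holder, m: 0 shut, grows as it is pushed to the holder's -y, at most 0.036; 6 N shut, 11 N fully back. Polished, slippery steel plate 32 mm wide; pressing face at y -95 mm minus the joint value, up to 31 mm above the bench; from there up its nose juts 6 mm over the part. A part that pushes the nose back and is lowered below it is trapped. Reads 0.008 with the file seated.
- file_holder_nose (a point): On the front face of the file gate's nose, where a part pushes: 75 mm above the bench, at y -89 mm minus the joint value. The nose reaches from 31 to 92 mm above the bench.
- stone_holder: Short wide grey holder fixed to the bench, 84 x 246 mm, built like the other. Origin: on its underside (bench level), below the middle of the seated stone; y runs from the gate (-y) to the fixed stop (+y). Base plate 8 mm high; spring block at y -117 to -147 mm, 42 mm high.
- stone_holder_seat (a point): Where the stone's origin must come, on the rests' level, 20 mm above the bench; the stone's length along y. Rests 24 mm long at y -50 and +50 mm, 55 mm between the cheeks, which flare out at the top, 37 mm above the bench.
- stone_holder_lip (a point): Edge of the fixed stop's lip, underside, 48 mm above the bench, at y +69 mm of the holder. Lip top 54 mm above the bench, 54 mm wide; stop's face at y +75 mm.
- stone_holder_gate (a joint): Sprung gate of the stone holder, m: 0 shut, grows as it is pushed to the holder's -y, at most 0.036; 6 N shut, 11 N fully back. Polished, slippery plate 32 mm wide; pressing face at y -67 mm minus the joint value, up to 48 mm above the bench; above that its nose juts 6 mm over the part. Reads 0.008 with the stone seated.
- stone_holder_nose (a point): On the front face of the stone gate's nose, 75 mm above the bench, at y -61 mm minus the joint value. The nose reaches from 48 to 92 mm above the bench.
- oil_bottle: Bystander: green bottle with a white nozzle, 57 mm across, 136 mm tall, origin at the centre of its foot.
- putty_pot: Bystander: low round pot with a white lid, 64 mm across, 58 mm tall, origin at the centre of its foot.
- glue_tin: Bystander: upright tin, 76 mm across, 110 mm tall, origin at the centre of its foot.
- shelf_corner (a point): Lower near left corner of the fixed white shelf that overhangs the bench on the right, 18 mm thick: the shelf runs on from here to +x and to -y. Keep the arm clear of it, also on the way from its start.

How it is judged (in metres and radians):
On the way:
1. one of the two parts is trapped in its holder (((x of file_mid in the frame of file_holder_seat between -0.006 and 0.006 m and y of file_mid in the frame of file_holder_seat between -0.0035 and 0.0035 m and z of file_mid in the frame of file_holder_seat between 0.0105 and 0.0185 m and angle between the y axis of file and the y axis of file_holder, either way round below 0.07 rad and value of joint file_holder_gate between 0.004 and 0.012 m and z of file_tip in the frame of file_holder_seat between -0.004 and 0.007 m and y of file_tip in the frame of file_holder below -0.09 m) or (x of stone in the frame of stone_holder_seat between -0.006 and 0.006 m and y of stone in the frame of stone_holder_seat between -0.0035 and 0.0035 m and z of stone in the frame of stone_holder_seat between -0.004 and 0.004 m and angle between the y axis of stone and the y axis of stone_holder, either way round below 0.07 rad and value of joint stone_holder_gate between 0.004 and 0.012 m))), for 0.2 s.
At the end, for the whole second after the job is handed in: File in the long holder, tip at the gate, stone in the short one: each flat on the rests (within 4 mm in height), against the stop (3.5 mm along, 6 mm across, 0.07 rad; file tip -4 to +7 mm), its gate 4 to 12 mm open, and at rest (x of file_mid in the frame of file_holder_seat between -0.006 and 0.006 m and y of file_mid in the frame of file_holder_seat between -0.0035 and 0.0035 m and z of file_mid in the frame of file_holder_seat between 0.0105 and 0.0185 m and angle between the y axis of file and the y axis of file_holder, either way round below 0.07 rad and value of joint file_holder_gate between 0.004 and 0.012 m and z of file_tip in the frame of file_holder_seat between -0.004 and 0.007 m and y of file_tip in the frame of file_holder below -0.09 m and x of stone in the frame of stone_holder_seat between -0.006 and 0.006 m and y of stone in the frame of stone_holder_seat between -0.0035 and 0.0035 m and z of stone in the frame of stone_holder_seat between -0.004 and 0.004 m and angle between the y axis of stone and the y axis of stone_holder, either way round below 0.07 rad and value of joint stone_holder_gate between 0.004 and 0.012 m and linear speed of each of file, stone below 0.02 m/s); the robot touches nothing.
It fails at once if the bottle, pot or tin is shifted by more than 40 mm or tipped (distance of any of oil_bottle, putty_pot, glue_tin from where it was at the start of the episode above 0.04 m or angle between any of oil_bottle, putty_pot, glue_tin's own z axis and vertical above 0.5 rad).
It also fails if it takes over 72 s, if anything falls off the work surface, if the arm or the gripper's body presses on something with over 40 N, if the wrist force passes 120 N, or if a joint passes its speed limit or range.

## Working session

There is one attempt and no reset: what is moved stays moved. The work goes in short steps, Python scripts to look and compute and a tool call to move; the robot and the scene stay as the last step left them, time stands still between calls to the robot, and variables do not carry over. Pictures are saved under pics/ and viewed, at most 10 in all, crops included, and the job is handed in when it is done.

Besides the shell and the picture viewer there is one more tool, called after "Request:" as name([rows], argument=value, ...), one row to a line, values as JSON. play_rows: Moves the arm, as the interface text tells. Shift numbers are shares of 0.15 m and turn numbers shares of 45 degrees, none past 1 either way. Its arguments: {"type":"object","properties":{"motion":{"type":"array"}},"required":["motion"]}

```bash
mkdir -p pics; ls
cat > h.py <<'E'
from rig import r
import numpy as np, cv2
from scipy.spatial.transform import Rotation as Ro
def ray(cm,px):
    d=np.array([(px[0]-cm['cx'])/cm['fx'],(px[1]-cm['cy'])/cm['fy'],1.]);R=np.array(cm['R']);t=np.array(cm['t'])
    return -R.T@t, R.T@d
def onz(cm,px,z):
    o,d=ray(cm,px); return o+d*(z-o[2])/d[2]
def proj(cm,X):
    c=np.array(cm['R'])@np.array(X,float)+np.array(cm['t']); return np.array([cm['fx']*c[0]/c[2]+cm['cx'],cm['fy']*c[1]/c[2]+cm['cy']])
def tri(rays):
    A=np.zeros((3,3));b=np.zeros(3)
    for o,d in rays:
        d=d/np.linalg.norm(d);P=np.eye(3)-np.outer(d,d);A+=P;b+=P@o
    X=np.linalg.solve(A,b)
    return X,[round(float(np.linalg.norm((np.eye(3)-np.outer(d,d)/(d@d))@(X-o))),1) for o,d in rays]
E
python3 - <<'E'
from h import *
s=r.sense();print(s)
Z=dict(file=0,file_tip=2.5,file_mid=14.5,stone=0,file_holder=0,file_holder_seat=20,file_holder_lip=52,file_holder_nose=75,stone_holder=0,stone_holder_seat=20,stone_holder_lip=48,stone_holder_nose=75,oil_bottle=0,putty_pot=0,glue_tin=0,shelf_corner=None)
ims={}
rays={}
for c in ['scene','side']:
    im=r.read_camera(c); cv2.imwrite(f'pics/{c}0.png',im[:,:,::-1]); cm=r.camera_model(c)
    print(c,'campos',ray(cm,(280,210))[0].round())
    for n,z in Z.items():
        L=r.spot_point(n,c)
        if L:
            b=L[0]; rays.setdefault(n,[]).append(ray(cm,b['centre']))
            print(n,[round(v) for v in b['centre']],round(b['conf'],2), None if z is None else onz(cm,b['centre'],z).round(1))
for n,v in rays.items():
    if len(v)==2: X,e=tri(v);print(n,X.round(1),e)
E
```

```text
pics
{'time': 0.0, 'qpos': array([-0.96679341,  0.50181801, -0.42676382,  1.55145439,  0.22080165,
        1.13830734, -0.21028169]), 'dq': array([ 5.93283589e-04,  1.92222354e-03,  1.32396573e-03,  1.75567698e-03,
       -7.76721491e-04, -6.24345460e-04,  1.34021059e-05]), 'joint_torque': array([-4.43209535e-05, -5.69526029e+01, -5.81609353e+00, -2.80943370e+01,
        1.07138185e-02,  1.20577702e-02, -2.00450685e-06]), 'tool_pos': array([217.0912283 , 611.95389043, 238.27379978]), 'eef_rot': array([-5.32603660e-01, -3.09574039e+00,  2.98067761e-03]), 'contact_force': array([0.11072094, 0.20456778, 0.05570404]), 'ft_torque': array([ 0.04535221, -0.01275545, -0.04670721]), 'finger_force': 0.0, 'grip_width': 85.41740294596038}
scene campos [-651. -309. 1317.]
file [320, 273] 0.58 [ 603.4 -147.8    0. ]
file_tip [236, 308] 0.54 [392.5  82.7   2.5]
file_mid [215, 290] 0.69 [437.7 167.2  14.5]
stone [314, 310] 0.81 [ 443.4 -157.2    0. ]
file_holder [318, 277] 0.67 [ 586.  -145.8    0. ]
file_holder_seat [316, 273] 0.74 [ 584.4 -136.4   20. ]
file_holder_lip [288, 266] 0.76 [562.8 -47.6
[... 1083 characters left out ...]
2, 319] 0.69 [441.2 157.1   0. ]
shelf_corner [332, 136] 0.89 None
file [ 574.4 -106.  -116.5] [107.5, 107.5]
file_tip [392.   84.1  -1.2] [2.9, 2.9]
file_mid [445.2 166.4  15.7] [6.8, 6.8]
stone [ 846.8 -120.9 -332.2] [98.4, 98.4]
file_holder [ 592.6 -144.   -11.3] [3.0, 3.0]
file_holder_seat [ 579.5 -136.1   20.4] [3.4, 3.4]
file_holder_lip [573.9 -46.8  46.9] [4.6, 4.6]
file_holder_nose [ 626.1 -231.3   59.3] [0.2, 0.2]
stone_holder [614.9 234.5 -10.5] [2.3, 2.3]
stone_holder_lip [609.9 301.5  50.8] [8.0, 8.0]
stone_holder_nose [602.2 170.4  70.8] [1.4, 1.4]
putty_pot [ 458.  -342.     1.3] [3.9, 3.9]
glue_tin [501.7 174.3 100.2] [99.7, 99.7]
shelf_corner [ 442.9 -321.1  452.5] [3.0, 3.0]
```

View pics/scene0.png

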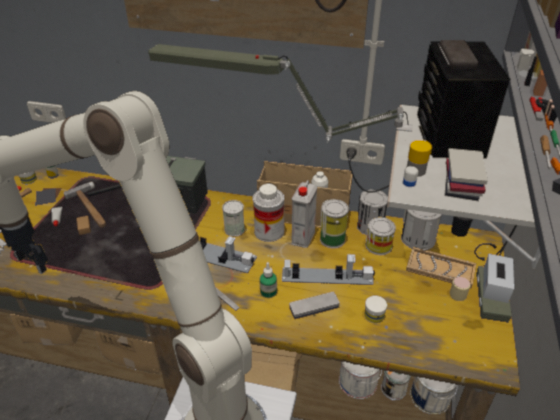

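View pics/side0.png

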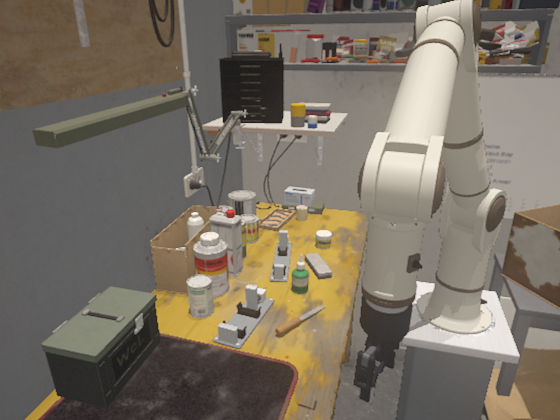

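Run:
```python
from h import *
cm=r.camera_model('wrist');print({k:np.array(v).round(2).tolist() for k,v in cm.items()}, ray(cm,(280,210))[0])
s=r.sense();print(Ro.from_rotvec(s['eef_rot']).as_matrix().round(3))
```

```text
{'fx': 335.74, 'fy': 335.74, 'cx': 285.18, 'cy': 206.16, 'R': [[0.33, 0.94, -0.0], [0.9, -0.32, 0.29], [0.27, -0.1, -0.96]], 't': [-649.52, -37.97, 379.07]} [147.37921788 637.25877265 373.08963708]
[[-0.943  0.334 -0.   ]
 [ 0.334  0.943 -0.   ]
 [ 0.    -0.    -1.   ]]
```

Request:
play_rows([
  [0.2, -0.4, 0.25, 0, 0, -0.16, 1],
  [0.39, -0.85, 0.25, 0, 0, -0.33, 1],
  [0.39, -0.85, 0.25, 0, 0, -0.33, 1],
  [0.39, -0.85, 0.25, 0, 0, -0.33, 1],
])

```text
time: 2.1
tool_pos: [280.9, 479.3, 277.7]
eef_rot: [0.94, 2.993, -0.003]
contact_force: [1.2, 0.5, 0.5]
grip_width: 85.5
finger_force: 0.0
```

Request:
play_rows([
  [0.2, -0.4, 0.25, 0, 0, -0.16, 1],
  [0.39, -0.85, 0.25, 0, 0, -0.33, 1],
  [0.39, -0.85, 0.25, 0, 0, -0.33, 1],
  [0.39, -0.85, 0.25, 0, 0, -0.33, 1],
])

```text
time: 2.5
tool_pos: [338.3, 352.1, 315.4]
eef_rot: [1.32, 2.847, -0.0]
contact_force: [0.5, 0.3, 0.6]
grip_width: 85.4
finger_force: 0.0
```

Request:
play_rows([
  [0.2, -0.3, 0.2, 0, 0, -0.16, 1],
  [0.39, -0.6, 0.2, 0, 0, -0.33, 1],
  [0.39, -0.6, 0.2, 0, 0, -0.33, 1],
  [0.39, -0.6, 0.2, 0, 0, -0.33, 1],
  [0.39, -0.6, 0.2, 0, 0, -0.33, 1],
])

```text
time: 3.0
tool_pos: [392.0, 268.9, 344.2]
eef_rot: [-1.664, -2.664, -0.001]
contact_force: [-0.2, 1.0, -0.4]
grip_width: 85.2
finger_force: 0.0
```

```bash
cat >> h.py <<'E'
Z=dict(file=0,file_tip=2.5,file_mid=14.5,stone=0,file_holder=0,file_holder_seat=20,file_holder_lip=52,file_holder_nose=75,stone_holder=0,stone_holder_seat=20,stone_holder_lip=48,stone_holder_nose=75,oil_bottle=0,putty_pot=0,glue_tin=0)
def look(name,names=Z,cam='wrist',save=True):
    s=r.sense();print('TCP',s['tool_pos'].round(1),'xang',np.degrees(np.arctan2(*Ro.from_rotvec(s['eef_rot']).as_matrix()[[1,0],0])).round(2),'q',s['qpos'].round(2),'t',round(s['time'],2))
    cm=r.camera_model(cam);im=r.read_camera(cam)
    np.savez(f'pics/{name}.npz',im=im,**cm)
    if save: cv2.imwrite(f'pics/{name}.png',im[:,:,::-1])
    out={}
    for n in names:
        L=r.spot_point(n,cam)
        for b in L[:1]:
            X=onz(cm,b['centre'],Z[n]);out[n]=X
            print(n,np.round(b['centre']).tolist(),round(b['conf'],2),X.round(1))
    return im,cm,out
E
python3 -c "
from h import *
look('w1')"
```

```text
TCP [392.  268.9 344.2] xang 116.01 q [-0.5   0.07 -0.16  1.84  0.01  1.23 -0.21] t 3.0
file [287.0, 233.0] 0.91 [444.2 168.2   0. ]
file_tip [232.0, 266.0] 0.87 [390.9  81.9   2.5]
file_mid [283.0, 239.0] 0.72 [440.5 161.9  14.5]
stone [212.0, 386.0] 0.63 [ 451.6 -151.6    0. ]
file_holder [210.0, 386.0] 0.58 [ 449.8 -153.     0. ]
stone_holder_seat [404.0, 246.0] 0.67 [604.8 233.   20. ]
stone_holder_lip [444.0, 212.0] 0.57 [611.3 305.   48. ]
stone_holder_nose [285.0, 237.0] 0.65 [430.5 188.1  75. ]
oil_bottle [265.0, 325.0] 0.84 [483.5   4.6   0. ]
glue_tin [465.0, 295.0] 0.8 [750.6 197.9   0. ]
```

View pics/w1.png

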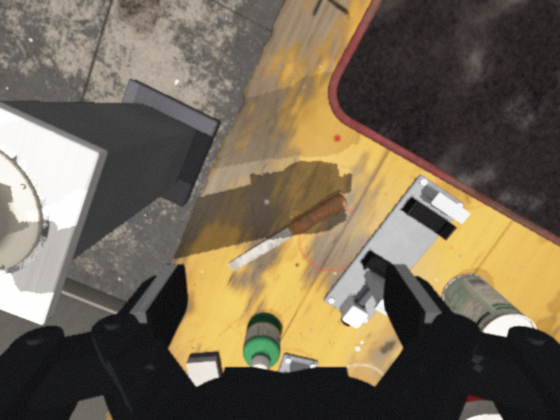

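Request:
play_rows([
  [0.1, -0.1, -0.2, 0, 0, -0.19, 1],
  [0.2, -0.2, -0.4, 0, 0, -0.38, 1],
  [0.3, -0.3, -0.6, 0, 0, -0.57, 1],
  [0.45, -0.5, -0.96, 0, 0, -0.76, 1],
  [0.45, -0.5, -0.96, 0, 0, -0.95, 1],
])

```text
time: 4.3
tool_pos: [459.7, 188.6, 196.6]
eef_rot: [2.531, 1.86, -0.009]
contact_force: [-0.2, -0.4, -0.4]
grip_width: 85.5
finger_force: 0.0
```

Request:
play_rows([
  [0, 0, 0, 0, 0, -0.19, 1],
  [0, 0, 0, 0, 0, -0.33, 1],
  [0, 0, 0, 0, 0, -0.33, 1],
  [0, 0, 0, 0, 0, -0.33, 1],
])

```text
time: 4.7
tool_pos: [460.3, 192.8, 200.4]
eef_rot: [2.741, 1.535, 0.0]
contact_force: [-0.4, -0.4, 0.4]
grip_width: 85.6
finger_force: 0.0
```

Run:
```python
from h import *
im,cm,o=look('w2',['file','file_tip','file_mid','stone_holder_lip','stone_holder_nose','stone_holder_seat','stone_holder'])
L=r.trace('file','wrist')
for b in L[:1]:
    m=b['region'];ys,xs=np.nonzero(m)
    P=np.array([onz(cm,(x,y),8)[:2] for x,y in zip(xs,ys)])
    c=P.mean(0);w,v=np.linalg.eigh(np.cov((P-c).T));a=v[:,1]; a=a if a[1]>0 else -a
    t=(P-c)@a; l=(P-c)@[-a[1],a[0]]
    print(b['conf'],len(xs),'c',c,'ang',np.degrees(np.arctan2(a[1],a[0])),'ends',c+a*t.min(),c+a*t.max(),t.max()-t.min())
    h=t>t.max()-80; print('handle lat',np.median(l[h]),l[h].min(),l[h].max(),'blade',np.median(l[t<t.min()+90]))
    cv2.imwrite('pics/w2m.png',(m*255).astype(np.uint8))
```

```text
TCP [460.3 192.8 200.4] xang 58.51 q [-0.47  0.25  0.02  1.98 -0.01  0.92 -0.99] t 4.7
file [279.0, 208.0] 0.57 [439.2 170.1   0. ]
file_tip [285.0, 296.0] 0.68 [390.8  79.3   2.5]
file_mid [280.0, 213.0] 0.77 [439.8 169.   14.5]
stone_holder_nose [451.0, 129.0] 0.89 [596.1 175.4  75. ]
stone_holder_seat [401.0, 56.0] 0.93 [604.7 237.5  20. ]
stone_holder [395.0, 59.0] 0.79 [605.5 236.8   0. ]
0.92 3633 c [448.73346945 183.84544569] ang 60.49030782992651 ends [390.51355571  80.98269993] [490.14085334 257.00387082] 202.25986015798998
handle lat -0.01705490842987173 -12.04707160601352 12.132912198361339 blade -0.022948682537820588
```

View pics/w2.png

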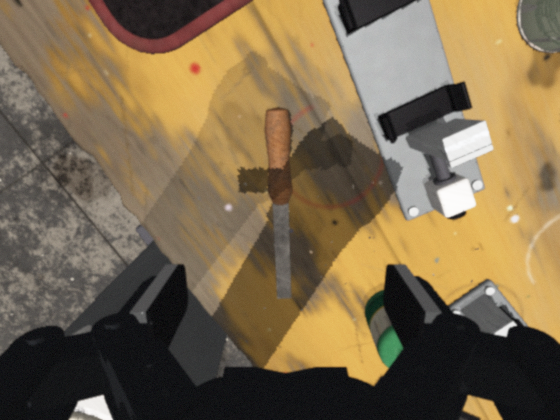

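Request:
play_rows([
  [-0.029, 0.027, -0.3, 0, 0, 0.044, 1],
  [-0.029, 0.027, -0.6, 0, 0, 0.044, 1],
  [-0.029, 0.027, -0.9, 0, 0, 0.044, 1],
  [-0.029, 0.027, -0.9, 0, 0, 0.044, 1],
])

```text
time: 5.55
tool_pos: [450.8, 194.4, 59.7]
eef_rot: [-2.715, -1.578, 0.02]
contact_force: [-0.9, -0.2, 0.4]
grip_width: 85.3
finger_force: 0.0
```

Request:
play_rows([
  [0, 0, -0.2, 0, 0, 0, 1],
  [0, 0, -0.3, 0, 0, 0, 1],
  [0, 0, -0.3, 0, 0, 0, 1],
  [0, 0, -0.3, 0, 0, 0, 1],
])

```text
time: 5.95
tool_pos: [457.0, 197.2, 22.1]
eef_rot: [2.716, 1.578, 0.003]
contact_force: [0.4, -0.3, 0.6]
grip_width: 85.4
finger_force: 0.0
```

Run:
```python
from h import *
print(r.tips_ahead)
im,cm,o=look('w3',['file','file_tip','file_mid'])
```

```text
8.0
TCP [457.  197.2  22.1] xang 60.31 q [-0.47  0.54  0.01  2.08 -0.01  0.52 -0.97] t 5.95
file [286.0, 313.0] 0.96 [440.9 167.9   0. ]
file_mid [286.0, 331.0] 0.86 [440.4 167.2  14.5]
```

Request:
play_rows([
  [0, 0, -0.06, 0, 0, 0, 1],
  [0, 0, -0.06, 0, 0, 0, 0.5],
  [0, 0, -0.06, 0, 0, 0, 0],
  [0, 0, -0.06, 0, 0, 0, 0],
  [0, 0, -0.06, 0, 0, 0, 0],
  [0, 0, -0.06, 0, 0, 0, 0],
  [0, 0, -0.06, 0, 0, 0, 0],
  [0, 0, -0.06, 0, 0, 0, 0],
])

```text
time: 6.95
tool_pos: [455.9, 196.7, 11.5]
eef_rot: [2.717, 1.578, 0.0]
contact_force: [-1.1, -0.3, 4.5]
grip_width: 22.5
finger_force: 59.1
```

Run:
```python
from h import *
im,cm,o=look('w4',['file','file_tip','file_mid'])
print(r.sense()['contact_force'])
```

```text
TCP [455.9 196.7  11.5] xang 60.3 q [-0.47  0.56  0.01  2.08 -0.01  0.5  -0.97] t 6.95
file [286.0, 326.0] 0.58 [439.3 166.9   0. ]
file_mid [283.0, 342.0] 0.58 [439.1 169.2  14.5]
[-1.02579135 -1.13432805  5.14679891]
```

Request:
play_rows([
  [0, 0, 0.3, 0, 0, 0, 0],
  [0, 0, 0.6, 0, 0, 0, 0],
  [0, 0, 0.95, 0, 0, 0, 0],
  [0, 0, 0.95, 0, 0, 0, 0],
])

```text
time: 7.55
tool_pos: [460.0, 198.6, 159.6]
eef_rot: [2.716, 1.577, 0.018]
contact_force: [0.9, 0.3, -1.5]
grip_width: 22.6
finger_force: 59.6
```

Request:
play_rows([
  [0, 0, 0.3, 0, 0, 0.19, 0],
  [0, -0.3, 0.6, 0, 0, 0.38, 0],
  [0.1, -0.6, 0.7, 0, 0, 0.57, 0],
  [0.15, -0.9, 0.7, 0, 0, 0.76, 0],
  [0.18, -1, 0.7, 0, 0, 0.95, 0],
  [0.18, -1, 0.7, 0, 0, 0.98, 0],
])

```text
time: 8.15
tool_pos: [483.6, 40.6, 258.5]
eef_rot: [1.928, 2.478, -0.002]
contact_force: [0.1, 0.0, -1.7]
grip_width: 22.5
finger_force: 59.6
```

Request:
play_rows([
  [0.1, -0.3, 0, 0, 0, 0, 0],
  [0.18, -0.6, 0, 0, 0, 0, 0],
  [0.18, -0.9, 0, 0, 0, 0, 0],
  [0.18, -1, 0, 0, 0, 0, 0],
  [0.18, -1, 0, 0, 0, 0, 0],
])

```text
time: 8.65
tool_pos: [508.9, -107.1, 257.6]
eef_rot: [-1.933, -2.476, 0.003]
contact_force: [-0.3, 0.3, -1.7]
grip_width: 22.9
finger_force: 59.6
```

Run:
```python
from h import *
im,cm,o=look('w5')
```

```text
TCP [ 508.9 -107.1  257.6] xang 104.05 q [ 0.03  0.22  0.15  1.87 -0.04  1.06  0.43] t 8.65
file [286.0, 321.0] 0.88 [ 559.9 -309.8    0. ]
file_mid [283.0, 343.0] 0.85 [ 561.9 -333.5   14.5]
stone [231.0, 193.0] 0.83 [ 451.9 -151.4    0. ]
file_holder [340.0, 213.0] 0.67 [ 586.6 -143.     0. ]
file_holder_seat [345.0, 218.0] 0.63 [ 589.2 -142.    20. ]
file_holder_nose [288.0, 65.0] 0.37 [485.1  -3.6  75. ]
stone_holder_nose [284.0, 343.0] 0.68 [ 552.  -285.4   75. ]
oil_bottle [289.0, 68.0] 0.71 [484.7   1.5   0. ]
glue_tin [286.0, 325.0] 0.43 [ 562.1 -314.9    0. ]
```

View pics/w5.png

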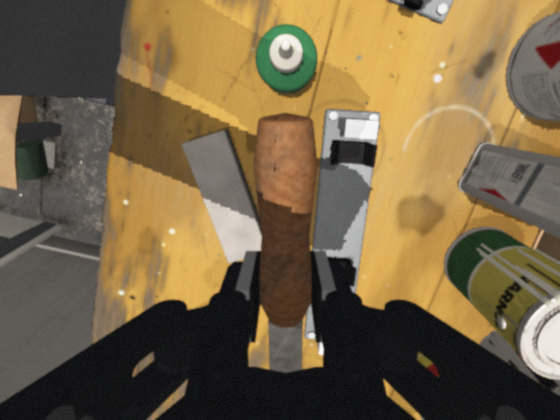

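Request:
play_rows([
  [-0.13, -0.28, 0, 0, 0, 0, 0],
  [-0.26, -0.55, 0, 0, 0, 0, 0],
  [-0.26, -0.55, 0, 0, 0, 0, 0],
  [-0.26, -0.55, 0, 0, 0, 0, 0],
])

```text
time: 9.85
tool_pos: [470.3, -187.1, 259.0]
eef_rot: [1.93, 2.479, 0.0]
contact_force: [1.1, 1.6, -0.9]
grip_width: 23.0
finger_force: 59.6
```

Run:
```python
from h import *
im,cm,o=look('w6')
a=np.load('pics/w5.npz')['im'][100:340,300:400]
b=im[60:340,300:460]
A=cv2.resize(a,None,fx=2.4,fy=2.4,interpolation=cv2.INTER_CUBIC);B=cv2.resize(b,None,fx=2.1,fy=2.1,interpolation=cv2.INTER_CUBIC)
C=np.zeros((600,700,3),np.uint8);C[:A.shape[0],:A.shape[1]]=A;C[:B.shape[0],300:300+B.shape[1]]=B
cv2.imwrite('pics/c6.png',C[:,:,::-1])
```

```text
TCP [ 470.3 -187.1  259. ] xang 104.2 q [ 0.14  0.19  0.21  1.9  -0.05  1.05  0.62] t 9.85
file [285.0, 324.0] 0.81 [ 522.9 -394.9    0. ]
stone [284.0, 325.0] 0.4 [ 522.  -396.3    0. ]
file_holder [388.0, 159.0] 0.89 [ 583.5 -145.8    0. ]
file_holder_seat [398.0, 161.0] 0.56 [ 588.2 -143.1   20. ]
file_holder_lip [422.0, 67.0] 0.72 [568.1 -51.3  52. ]
file_holder_nose [395.0, 253.0] 0.88 [ 597.9 -229.7   75. ]
```

View pics/c6.png

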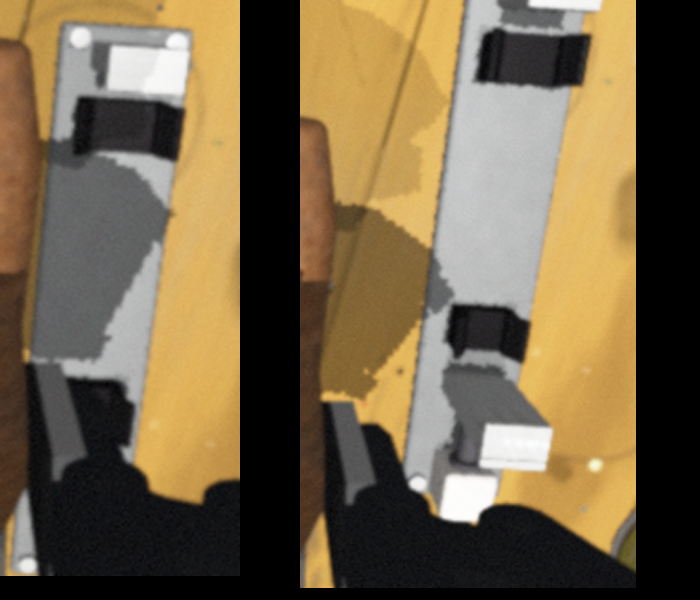

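```bash
cat > fit.py <<'E'
from h import *
from scipy.optimize import least_squares
def fitpose(obs,x0,ext=True):
    # obs: (cm,px,(x|None,y|None,z)); None = free along that axis
    def f(p,full=False):
        c,s=np.cos(p[2]),np.sin(p[2]);out=[]
        for cm,px,(x,y,z) in obs:
            X=onz(cm,px,z)[:2]-p[:2]
            l=np.array([s*X[0]-c*X[1], c*X[0]+s*X[1]]) # local x,y with y axis at angle p2
            if x is not None: out.append(l[0]-x)
            if y is not None: out.append(l[1]-(p[3] if y=='e' else y))
        return np.array(out)
    R=least_squares(f,x0,loss='soft_l1',f_scale=1.5)
    print('pose',R.x[:2].round(1),'ang',np.degrees(R.x[2]).round(2),'end',R.x[3:].round(1),'res',f(R.x).round(1)); return R.x
E
python3 - <<'E'
from fit import *
A=dict(np.load('pics/w5.npz'));B=dict(np.load('pics/w6.npz'))
a=lambda u,v:(300+u/2.4-.3,100+v/2.4-.3)
b=lambda u,v:(300+(u-300)/2.1-.3,60+v/2.1-.3)
O=[(A,a(62,24),(-31,'e',8)),(A,a(191,32),(31,'e',8)),(A,a(34,350),(-31,None,8)),(A,a(148,330),(31,None,8)),
(A,a(107,92),(-16,97,58)),(A,a(187,95),(16,97,58)),
(B,b(466,10),(-31,None,8)),(B,b(408,450),(-31,None,8)),(B,b(578,60),(31,None,8)),(B,b(530,330),(31,None,8)),
(B,b(484,424),(-16,-89,92)),(B,b(551,428),(16,-89,92))]
x0=[586,-143,1.82,125]
fitpose(O,x0);fitpose(O[:6],x0);fitpose(O[6:],x0)
# file in hand from view w5/w6: offset of handle/tip
for n in ['w5','w6']:
    cm=dict(np.load(f'pics/{n}.npz'))
E
```

```text
pose [ 586.4 -144.3] ang 100.46 end [121.3] res [ 0.5 -0.1 -2.2  0.1  2.  -2.8  0.7 -0.7  1.4  0.2  0.3  1.5 -0.6  0.1
 -0.9  0.2 -1.2  0.3]
pose [ 587.1 -144.5] ang 100.67 end [121.6] res [ 0.4 -0.  -2.3  0.   1.3 -3.5  0.5 -0.4  1.1  0.4]
pose [ 586.2 -144.1] ang 100.54 end [125.] res [ 0.6  1.5 -0.3  0.3 -0.8  0.  -1.1 -0. ]
```

Run:
```python
from h import *
for n,T,ang in [('w5',[508.9,-107.1,257.6],104.05),('w6',[470.3,-187.1,259.],104.2)]:
    d=dict(np.load(f'pics/{n}.npz'));im=d['im'];a=np.radians(ang);u=np.array([np.cos(a),np.sin(a)])
    for zz in (0,14.5,29):
        X=np.r_[np.array(T[:2])+73*u,T[2]-11.5+zz];print(n,zz,proj(d,X).round(1))
    print([im[rw,285].tolist() for rw in range(106,124,2)])
    g=im.astype(int)
    for rw in (150,200,250,300,320):
        row=g[rw,200:370]; m=(row[:,0]-row[:,2]>30)&(row[:,0]<190)&(row[:,1]<110); c=np.nonzero(m)[0]+200
        print(rw,c.min(),c.max(),(c.min()+c.max())/2)
    # blade
    print('blade',[(int(x),g[345,x].tolist()) for x in range(258,312,4)])
    v=np.array([-np.sin(a),np.cos(a)])
    print([ (yy,proj(d,np.r_[np.array(T[:2])+yy*u,T[2]]).round(1).tolist()) for yy in (60,0,-40)])
```

```text
w5 0 [286.3 106.1]
w5 14.5 [286.4 106.4]
w5 29 [286.4 106.6]
[[197, 153, 75], [198, 155, 78], [200, 157, 78], [170, 130, 66], [94, 65, 38], [96, 63, 38], [101, 67, 40], [121, 80, 51], [159, 110, 75]]
150 235 315 275.0
200 253 316 284.5
250 262 310 286.0
300 210 361 285.5
320 257 302 279.5
blade [(258, [191, 155, 90]), (262, [166, 133, 83]), (266, [180, 142, 78]), (270, [100, 94, 87]), (274, [93, 89, 85]), (278, [102, 96, 91]), (282, [107, 101, 97]), (286, [105, 99, 93]), (290, [96, 91, 88]), (294, [99, 93, 89]), (298, [107, 100, 96]), (302, [166, 135, 82]), (306, [203, 159, 81]), (310, [213, 180, 114])]
[(60, [286.3, 140.8]), (0, [286.0, 277.4]), (-40, [285.9, 352.1])]
w6 0 [286.2 106.2]
w6 14.5 [286.4 106.4]
w6 29 [286.5 106.6]
[[193, 184, 176], [192, 185, 175], [195, 185, 175], [164, 151, 139], [101, 69, 46], [104, 71, 43], [110, 70, 45], [127, 86, 54], [169, 117, 83]]
150 200 315 257.5
200 255 359 307.0
250 261 309 285.0
300 209 361 285.0
320 270 313 291.5
blade [(258, [166, 137, 99]), (262, [185, 146, 83]), (266, [222, 176, 92]), (270, [112, 104, 95]), (274, [100, 96, 90]), (278, [103, 99, 93]), (282, [115, 111, 104]), (286, [105, 102, 96]), (290, [101, 98, 92]), (294, [106, 102, 96]), (298, [111, 106, 100]), (302, [162, 130, 85]), (306, [202, 161, 85]), (310, [226, 180, 90])]
[(60, [286.3, 140.8]), (0, [286.0, 277.5]), (-40, [285.9, 352.2])]
```

Request:
play_rows([
  [0.3, 0.3, 0, 0, 0, -0.04, 0],
  [0.6, 0.55, -0.2, 0, 0, -0.082, 0],
  [0.705, 0.661, -0.5, 0, 0, -0.082, 0],
  [0.705, 0.661, -0.8, 0, 0, -0.082, 0],
  [0.705, 0.661, -0.8, 0, 0, -0.082, 0],
  [0.705, 0.661, -0.8, 0, 0, -0.082, 0],
])

```text
time: 11.25
tool_pos: [574.3, -86.3, 136.1]
eef_rot: [-2.0, -2.416, 0.006]
contact_force: [-1.1, -0.8, -1.1]
grip_width: 22.9
finger_force: 59.6
```

```bash
cat > chk.py <<'E'
from h import *
import sys
S=np.array([586.4,-144.3]);A=np.radians(100.5)
def st(S=S,A=A,off=32.4,zf=11.5):
    s=r.sense();p=s['tool_pos'];u=np.array([np.cos(A),np.sin(A)]);x=np.array([np.sin(A),-np.cos(A)])
    d=p[:2]-S
    R=Ro.from_rotvec(s['eef_rot']).as_matrix()
    print('t',round(s['time'],2),'TCP',p.round(1),'part dy',(d@u-off).round(1),'dx',(d@x).round(1),'underside z',(p[2]-zf).round(1),'ang',np.degrees(np.arctan2(R[1,0],R[0,0])-A).round(2),'tilt',R[:2,2].round(3),'F',s['contact_force'].round(1),'M',s['ft_torque'].round(2),'grip',round(s['grip_width'],1),round(s['finger_force']))
E
python3 -c "
from chk import *
st()
im,cm,o=look('w7')
b=im[0:420,180:400]
cv2.imwrite('pics/c7.png',cv2.resize(im[0:340,100:480],None,fx=1.75,fy=1.75,interpolation=cv2.INTER_CUBIC)[:,:,::-1])
"
```

```text
t 11.25 TCP [574.3 -86.3 136.1] part dy 26.8 dx -1.3 underside z 124.6 ang 0.25 tilt [-0.006  0.   ] F [-1.1 -0.8 -1.1] M [-0.02 -0.    0.02] grip 22.9 60
TCP [574.3 -86.3 136.1] xang 100.75 q [-0.    0.47  0.13  1.83 -0.08  0.86  0.36] t 11.25
file [286.0, 323.0] 0.8 [ 597.2 -207.     0. ]
file_mid [285.0, 342.0] 0.61 [ 597.5 -216.8   14.5]
stone [134.0, 243.0] 0.61 [ 451.9 -152.3    0. ]
file_holder_lip [284.0, 341.0] 0.61 [ 591.1 -185.5   52. ]
stone_holder [285.0, 341.0] 0.25 [ 599.3 -226.4    0. ]
stone_holder_seat [285.0, 342.0] 0.67 [ 596.9 -212.4   20. ]
oil_bottle [190.0, 64.0] 0.7 [484.    1.1   0. ]
```

View pics/c7.png

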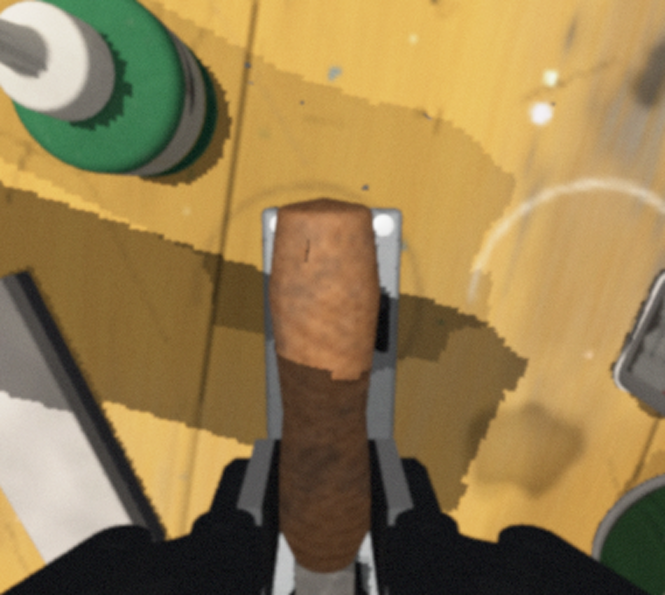

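Run:
```python
from fit import *
A=dict(np.load('pics/w5.npz'));B=dict(np.load('pics/w6.npz'));C=dict(np.load('pics/w7.npz'))
a=lambda u,v:(300+u/2.4-.3,100+v/2.4-.3)
b=lambda u,v:(300+(u-300)/2.1-.3,60+v/2.1-.3)
c=lambda u,v:(100+u/1.75-.3,v/1.75-.3)
O=[(A,a(62,24),(-31,'e',8)),(A,a(191,32),(31,'e',8)),(A,a(34,350),(-31,None,8)),(A,a(148,330),(31,None,8)),
(A,a(107,92),(-16,97,58)),(A,a(187,95),(16,97,58)),
(B,b(466,10),(-31,None,8)),(B,b(408,450),(-31,None,8)),(B,b(578,60),(31,None,8)),(B,b(530,330),(31,None,8)),
(B,b(484,424),(-16,-89,92)),(B,b(551,428),(16,-89,92))]
P=[(C,c(263,209),(-31,'e',8)),(C,c(402,209),(31,'e',8)),(C,c(267,430),(-31,None,8)),(C,c(396,440),(31,None,8))]
x0=[586,-143,1.82,125]
fitpose(O+P,x0);
p=fitpose(P+O[10:],x0)
im=C['im'].astype(int)
for rw in (125,130,140,180,230): print(rw,[ (x,im[rw,x].tolist()) for x in list(range(245,260,2))+list(range(318,336,2))] if rw in(140,230) else '')
```

```text
pose [ 586.7 -144.3] ang 100.46 end [121.9] res [ 0.3 -0.7 -2.4 -0.4  1.8 -3.   0.5 -0.7  1.1  0.2  0.   1.3 -0.9 -0.1
 -1.2  0.2 -1.4  0.3  1.2  0.4 -0.8  0.8  0.6  1.1]
pose [ 586.5 -144.1] ang 100.04 end [122.2] res [ 0.5 -0.4 -1.5  0.4  0.6  1.2 -0.3 -0.1 -0.6  0.1]
125 
130 
140 [(245, [204, 159, 80]), (247, [203, 161, 81]), (249, [174, 136, 84]), (251, [144, 143, 142]), (253, [177, 179, 178]), (255, [161, 155, 149]), (257, [120, 83, 60]), (259, [139, 94, 63]), (318, [170, 173, 173]), (320, [171, 174, 174]), (322, [174, 176, 176]), (324, [172, 173, 173]), (326, [160, 162, 160]), (328, [120, 119, 115]), (330, [142, 133, 110]), (332, [156, 134, 89]), (334, [186, 147, 78])]
180 
230 [(245, [131, 101, 56]), (247, [128, 100, 56]), (249, [130, 103, 58]), (251, [115, 96, 60]), (253, [91, 91, 87]), (255, [104, 105, 104]), (257, [105, 106, 108]), (259, [104, 105, 105]), (318, [104, 107, 108]), (320, [103, 104, 102]), (322, [102, 103, 103]), (324, [90, 86, 83]), (326, [122, 99, 62]), (328, [129, 103, 58]), (330, [132, 103, 57]), (332, [132, 102, 58]), (334, [135, 105, 61])]
```

Request:
play_rows([
  [0.003, 0, -0.15, 0, 0, 0, 0],
  [0.003, 0, -0.3, 0, 0, 0, 0],
  [0.003, 0, -0.42, 0, 0, 0, 0],
  [0.003, 0, -0.42, 0, 0, 0, 0],
  [0.003, 0, -0.42, 0, 0, 0, 0],
  [0.003, 0, -0.42, 0, 0, 0, 0],
])

```text
time: 12.65
tool_pos: [578.1, -86.9, 76.9]
eef_rot: [2.003, 2.418, 0.002]
contact_force: [0.6, 0.2, -0.4]
grip_width: 22.4
finger_force: 59.6
```

```bash
sed -i 's/^S=.*/S=np.array([586.7,-144.3]);A=np.radians(100.3)/' chk.py; python3 -c "
from chk import *
st()"
```

```text
t 12.65 TCP [578.1 -86.9  76.9] part dy 25.6 dx 1.8 underside z 65.4 ang 0.41 tilt [ 0.002 -0.   ] F [ 0.6  0.2 -0.4] M [-0.02  0.04 -0.01] grip 22.4 60
```

Request:
play_rows([
  [0, 0, 0, 0, 0, 0, 0],
  [0.006, -0.05, 0, 0, 0, 0, 0],
  [0.014, -0.1, 0, 0, 0, 0, 0],
  [0.025, -0.15, 0, 0, 0, 0, 0],
  [0.035, -0.2, 0, 0, 0, 0, 0],
  [0.047, -0.256, 0, 0, 0, 0, 0],
  [0.047, -0.256, 0, 0, 0, 0, 0],
  [0.047, -0.256, 0, 0, 0, 0, 0],
])

```text
time: 13.45
tool_pos: [583.5, -121.8, 75.5]
eef_rot: [-2.0, -2.417, -0.003]
contact_force: [-1.7, 8.9, -0.3]
grip_width: 23.1
finger_force: 59.8
```

```bash
python3 -c "
from chk import *
st()
look('w8',['file_holder_nose','file','file_mid','file_holder_lip'])
st()"
```

```text
t 13.45 TCP [ 583.5 -121.8   75.5] part dy -9.7 dx 0.9 underside z 64.0 ang 0.5 tilt [-0.002  0.005] F [-1.7  8.9 -0.3] M [1.8  0.44 0.01] grip 23.1 60
TCP [ 583.5 -121.8   75.5] xang 100.8 q [ 0.07  0.58  0.12  1.82 -0.1   0.75  0.43] t 13.45
file [286.0, 324.0] 0.68 [ 598.2 -198.9    0. ]
file_mid [284.0, 342.0] 0.89 [ 597.7 -203.5   14.5]
t 13.7 TCP [ 583.4 -121.4   75.5] part dy -9.3 dx 0.9 underside z 64.0 ang 0.54 tilt [-0.002  0.005] F [-2.7 10.1  0.4] M [1.76 0.45 0.02] grip 22.8 60
```

Request:
play_rows([
  [0, -0.02, 0, 0, 0, -0.006, 0],
  [0, -0.035, 0, 0, 0, -0.011, 0],
  [0, -0.035, -0.05, 0, 0, -0.011, 0],
  [0, -0.035, -0.1, 0, 0, -0.011, 0],
  [0, -0.035, -0.15, 0, 0, -0.011, 0],
  [0, -0.035, -0.2, 0, 0, -0.011, 0],
  [0, -0.035, -0.2, 0, 0, -0.011, 0],
])

```text
time: 14.4
tool_pos: [583.3, -126.0, 44.7]
eef_rot: [-2.007, -2.409, -0.003]
contact_force: [-1.4, 10.4, 1.8]
grip_width: 22.6
finger_force: 59.8
```

```bash
python3 -c "
from chk import *
st()
im,cm,o=look('w9',['file_holder_lip'])
cv2.imwrite('pics/c9.png',cv2.resize(im[0:340,140:440],None,fx=1.75,fy=1.75,interpolation=cv2.INTER_CUBIC)[:,:,::-1])
st()"
```

```text
t 14.4 TCP [ 583.3 -126.    44.7] part dy -13.8 dx -0.0 underside z 33.2 ang 0.1 tilt [-0.003  0.005] F [-1.4 10.4  1.8] M [1.88 0.17 0.1 ] grip 22.6 60
TCP [ 583.3 -126.    44.7] xang 100.4 q [ 0.08  0.63  0.11  1.82 -0.11  0.7   0.44] t 14.4
file_holder_lip [283.0, 91.0] 0.72 [567.9 -49.2  52. ]
t 14.5 TCP [ 583.6 -126.1   45.3] part dy -14.0 dx 0.2 underside z 33.8 ang 0.08 tilt [-0.002  0.005] F [-1.6 10.3  1.8] M [1.92 0.32 0.  ] grip 22.6 60
```

View pics/c9.png

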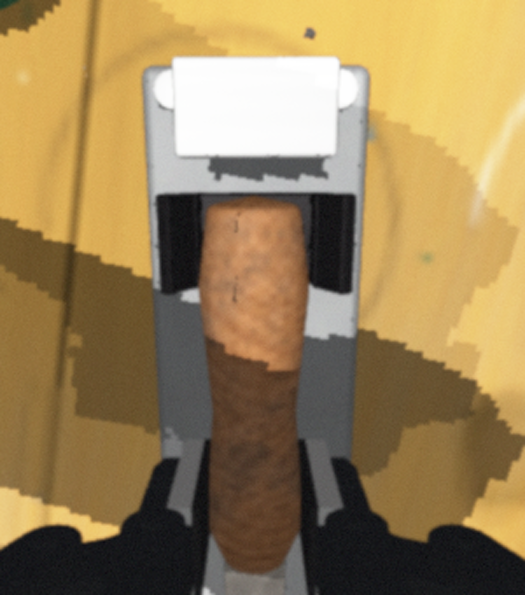

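Request:
play_rows([
  [0, 0, -0.03, 0, 0, 0, 0],
  [0, 0, -0.06, 0, 0, 0, 0],
  [0, 0, -0.09, 0, 0, 0, 0],
  [0, 0, -0.09, 0, 0, 0, 0],
  [0, 0, -0.09, 0, 0, 0, 0],
])

```text
time: 15.0
tool_pos: [583.7, -126.6, 31.9]
eef_rot: [-2.009, -2.41, -0.003]
contact_force: [-1.1, 8.6, -0.1]
grip_width: 22.5
finger_force: 58.7
```

```bash
python3 -c "
from chk import *
st()"
```

```text
t 15.0 TCP [ 583.7 -126.6   31.9] part dy -14.5 dx 0.2 underside z 20.4 ang 0.06 tilt [-0.002  0.004] F [-1.1  8.6 -0.1] M [1.82 0.24 0.05] grip 22.5 59
```

Request:
play_rows([
  [-0.005, 0.03, -0.005, 0, 0, 0, 0],
  [-0.01, 0.06, -0.007, 0, 0, 0, 0],
  [-0.015, 0.085, -0.007, 0, 0, 0, 0],
  [-0.019, 0.105, -0.007, 0, 0, 0, 0],
  [-0.019, 0.105, -0.007, 0, 0, 0, 0],
  [-0.019, 0.105, -0.007, 0, 0, 0, 0],
])

```text
time: 15.6
tool_pos: [581.6, -113.8, 31.4]
eef_rot: [-2.014, -2.411, -0.002]
contact_force: [0.4, 4.9, -0.8]
grip_width: 22.7
finger_force: 59.1
```

```bash
python3 -c "
from chk import *
st()
im,cm,o=look('w10',[])
cv2.imwrite('pics/c10.png',cv2.resize(im[0:340,140:440],None,fx=1.75,fy=1.75,interpolation=cv2.INTER_CUBIC)[:,:,::-1])"
```

```text
t 15.6 TCP [ 581.6 -113.8   31.4] part dy -1.5 dx 0.4 underside z 19.9 ang -0.05 tilt [0.    0.001] F [ 0.4  4.9 -0.8] M [ 1.11 -0.    0.05] grip 22.7 59
TCP [ 581.6 -113.8   31.4] xang 100.25 q [ 0.06  0.64  0.11  1.84 -0.11  0.67  0.42] t 15.6
```

Request:
play_rows([
  [-0.003, 0.015, 0, 0, 0, 0, 0],
  [-0.003, 0.015, 0, 0, 0, 0, 0.3],
  [-0.003, 0.015, 0, 0, 0, 0, 0.6],
  [-0.003, 0.015, 0, 0, 0, 0, 0.8],
  [-0.003, 0.015, 0, 0, 0, 0, 0.8],
  [-0.003, 0.015, 0.2, 0, 0, 0, 0.8],
  [-0.003, 0.015, 0.5, 0, 0, 0, 0.8],
  [-0.003, 0.015, 0.8, 0, 0, 0, 0.9],
])

```text
time: 16.45
tool_pos: [579.9, -112.5, 151.9]
eef_rot: [-2.014, -2.409, 0.002]
contact_force: [0.8, 0.6, -1.0]
grip_width: 76.5
finger_force: 0.0
```

Request:
play_rows([
  [-0.1, 0, 0.2, 0, 0, 0, 1],
  [-0.3, 0, 0.4, 0, 0, 0, 1],
  [-0.5, 0, 0.6, 0, 0, 0, 1],
  [-0.5, 0, 0.6, 0, 0, 0, 1],
  [-0.5, 0, 0.6, 0, 0, 0, 1],
])

```text
time: 16.95
tool_pos: [506.1, -112.5, 242.4]
eef_rot: [2.014, 2.408, 0.003]
contact_force: [0.3, 0.7, 0.2]
grip_width: 85.3
finger_force: 0.0
```

Run:
```python
from h import *
im,cm,o=look('w11',['file','file_tip','file_mid','file_holder_nose','file_holder_lip','stone','oil_bottle'])
S=np.array([586.7,-144.3]);A=np.radians(100.3);u=np.array([np.cos(A),np.sin(A)])
for n,z in (('file',20),('file_tip',22.5),('file_mid',34.5)):
    if n in o:
        X=onz(cm,proj(cm,o[n]),z)[:2]-S;print(n,'y',X@u,'x',X@[u[1],-u[0]])
for b in r.trace('stone','wrist')[:1]:
    m=b['region'].astype(np.uint8);np.save('pics/sm.npy',m)
    c=max(cv2.findContours(m,0,1)[0],key=cv2.contourArea)
    P=np.array([onz(cm,p[0],25)[:2] for p in c],np.float32);print(b['conf'],cv2.minAreaRect(P))
D=np.hstack([im[:,:], ]);cv2.imwrite('pics/c11.png',cv2.resize(im[0:330],None,fx=1.4,fy=1.4)[:,:,::-1])
```

```text
TCP [ 506.1 -112.5  242.4] xang 100.19 q [ 0.03  0.23  0.16  1.89 -0.04  1.02  0.39] t 16.95
file [351.0, 216.0] 0.67 [ 592.8 -150.4    0. ]
file_tip [347.0, 295.0] 0.85 [ 610.8 -253.     2.5]
file_mid [352.0, 223.0] 0.67 [ 592.2 -154.5   14.5]
file_holder_nose [358.0, 319.0] 0.72 [ 605.7 -237.4   75. ]
stone [232.0, 197.0] 0.62 [ 451.5 -152.7    0. ]
oil_bottle [283.0, 62.0] 0.88 [483.2   0.9   0. ]
file y -0.40089369786044937 x 0.7040486731161189
file_tip y -98.9425852254693 x 0.04362861158240605
file_mid y -3.84490133506689 x -0.6893118192924189
0.97 ((452.7174377441406, -152.29002380371094), (54.02371597290039, 150.0708770751953), 31.2716007232666)
```

View pics/c11.png

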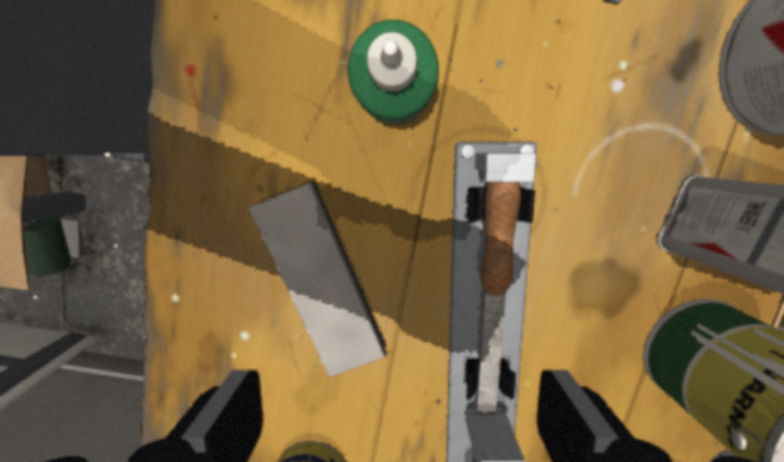

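Request:
play_rows([
  [-0.15, -0.1, -0.2, 0, 0, 0.15, 1],
  [-0.3, -0.2, -0.4, 0, 0, 0.3, 1],
  [-0.367, -0.27, -0.6, 0, 0, 0.469, 1],
  [-0.367, -0.27, -0.81, 0, 0, 0.469, 1],
  [-0.367, -0.27, -0.81, 0, 0, 0.469, 1],
  [-0.367, -0.27, -0.81, 0, 0, 0.469, 1],
])

```text
time: 18.0
tool_pos: [450.8, -152.7, 119.8]
eef_rot: [-1.539, -2.737, 0.0]
contact_force: [1.2, 0.4, 1.2]
grip_width: 85.5
finger_force: 0.0
```

Run:
```python
from fit import *
im,cm,o=look('w12',['stone'])
for b in r.trace('stone','wrist')[:1]:
    m=b['region'].astype(np.uint8)
    c=max(cv2.findContours(m,0,1)[0],key=cv2.contourArea)
    P=np.array([onz(cm,p[0],25)[:2] for p in c],np.float32);print(b['conf'],cv2.minAreaRect(P))
    q=c[:,0];print('px box',q.min(0),q.max(0))
C=dict(np.load('pics/w11.npz'));e=lambda u,v:(u/1.4-.3,v/1.4-.3)
L=[(250,208),(313,181),(383,355),(330,375)]
W=np.array([onz(C,e(*p),25)[:2] for p in L]);print(W.round(1),W.mean(0))
g=im.mean(2).astype(int)
for rw in (120,180,230): print(rw,g[rw,170:400:5].tolist())
```

```text
TCP [ 450.8 -152.7  119.8] xang 121.31 q [ 0.16  0.33  0.12  2.09 -0.06  0.72  0.87] t 18.0
stone [287.0, 202.0] 0.7 [ 451.1 -151.6    0. ]
0.64 ((450.0755310058594, -153.11488342285156), (49.615562438964844, 148.38491821289062), 31.392459869384766)
px box [247 104] [322 303]
[[ 391.8 -102.7]
 [ 435.3  -75. ]
 [ 508.8 -202.6]
 [ 468.7 -228.1]] [ 451.16521134 -152.12378601]
120 [68, 67, 67, 69, 65, 70, 68, 71, 71, 71, 73, 75, 77, 68, 56, 58, 75, 80, 77, 100, 172, 172, 173, 173, 173, 174, 177, 180, 175, 174, 162, 135, 135, 134, 135, 135, 131, 133, 132, 133, 135, 132, 129, 137, 130, 131]
180 [131, 72, 71, 70, 68, 69, 67, 71, 54, 53, 53, 54, 49, 54, 53, 55, 70, 75, 76, 76, 83, 78, 78, 76, 77, 72, 75, 74, 72, 70, 64, 106, 133, 132, 131, 132, 131, 134, 133, 140, 136, 134, 131, 132, 132, 133]
230 [141, 184, 226, 167, 149, 151, 149, 95, 75, 76, 77, 78, 81, 84, 81, 83, 85, 100, 100, 103, 102, 102, 96, 77, 74, 71, 72, 73, 73, 70, 81, 62, 61, 80, 85, 86, 84, 84, 80, 71, 81, 82, 81, 81, 155, 155]
```

Request:
play_rows([
  [0, 0, -0.25, 0, 0, 0, 1],
  [0, 0, -0.5, 0, 0, 0, 1],
  [0, 0, -0.72, 0, 0, 0, 1],
  [0, 0, -0.72, 0, 0, 0, 1],
  [0, 0, -0.72, 0, 0, 0, 1],
  [0, 0, -0.72, 0, 0, 0, 0.5],
  [0, 0, -0.72, 0, 0, 0, 0.3],
  [0, 0, -0.72, 0, 0, 0, 0.3],
])

```text
time: 18.95
tool_pos: [452.0, -153.4, 13.8]
eef_rot: [1.538, 2.736, 0.001]
contact_force: [-2.6, 0.5, 6.2]
grip_width: 48.7
finger_force: 60.9
```

Request:
play_rows([
  [0, 0, 0, 0, 0, 0, 0.3],
  [0, 0, 0, 0, 0, 0, 0.3],
  [0, 0, 0, 0, 0, 0, 0.3],
  [0, 0, 0, 0, 0, 0, 0.3],
  [0, 0, 0, 0, 0, 0, 0.3],
])

```text
time: 19.45
tool_pos: [452.0, -153.4, 13.8]
eef_rot: [1.538, 2.736, 0.001]
contact_force: [-1.6, 0.2, 10.6]
grip_width: 48.9
finger_force: 61.4
```

Run:
```python
from fit import *
im,cm,o=look('w13',['stone'])
print(r.sense()['contact_force'])
C=dict(np.load('pics/w2.npz'))
e=lambda u,v:(u,v)
O=[(C,(325,5),(-42,None,8)),(C,(399,200),(-42,None,8)),(C,(407,218),(-42,'e',8)),(C,(484,186),(42,'e',8)),(C,(446,40),(42,None,8))]
fitpose(O,[606,236,1.4,-150])
```

```text
TCP [ 452.  -153.4   13.8] xang 121.31 q [ 0.19  0.54  0.09  2.13 -0.1   0.48  0.91] t 19.45
stone [284.0, 262.0] 0.94 [ 450.9 -152.8    0. ]
[-2.88975933 -0.63068226 11.59518904]
pose [604.1 227.6] ang 83.2 end [-138.3] res [-0.9 -0.1  1.1 -0.  -2.2  0.   1.8]
```

Request:
play_rows([
  [0, 0, 0.3, 0, 0, 0, 0.3],
  [0, 0, 0.6, 0, 0, 0, 0.3],
  [0, 0, 0.9, 0, 0, 0, 0.3],
  [0, 0.1, 1, 0, 0, 0, 0.3],
  [0, 0.13, 1, 0, 0, 0, 0.3],
])

```text
time: 20.05
tool_pos: [452.7, -132.5, 164.9]
eef_rot: [1.535, 2.735, 0.005]
contact_force: [0.5, -0.7, -4.2]
grip_width: 48.8
finger_force: 66.4
```

Request:
play_rows([
  [0, 0.2, 0.3, 0, 0, -0.15, 0.3],
  [0, 0.5, 0.5, 0, 0, -0.3, 0.3],
  [0, 0.8, 0.5, 0, 0, -0.42, 0.3],
  [0, 1, 0.5, 0, 0, -0.42, 0.3],
  [0, 1, 0.5, 0, 0, -0.42, 0.3],
])

```text
time: 20.55
tool_pos: [449.4, 22.2, 235.6]
eef_rot: [-1.955, -2.455, -0.001]
contact_force: [-0.1, -0.5, -4.8]
grip_width: 48.8
finger_force: 66.4
```

Request:
play_rows([
  [0, 0.3, 0, 0, 0, -0.15, 0.3],
  [0, 0.6, 0, 0, 0, -0.3, 0.3],
  [0.05, 0.9, 0, 0, 0, -0.43, 0.3],
  [0.05, 1, 0, 0, 0, -0.43, 0.3],
  [0.05, 1, 0, 0, 0, -0.43, 0.3],
  [0.05, 1, 0, 0, 0, -0.43, 0.3],
])

```text
time: 21.15
tool_pos: [457.3, 165.3, 235.1]
eef_rot: [-2.351, -2.083, 0.006]
contact_force: [-0.6, -0.5, -3.8]
grip_width: 48.8
finger_force: 66.4
```

Run:
```python
from h import *
im,cm,o=look('w14')
c=im[0:330,280:560]
cv2.imwrite('pics/c14.png',cv2.resize(im[0:330,280:560],None,fx=1.8,fy=1.8,interpolation=cv2.INTER_CUBIC)[:,:,::-1])
```

```text
TCP [457.3 165.3 235.1] xang 83.1 q [-0.37  0.19 -0.04  1.96  0.01  1.   -0.53] t 21.15
file [413.0, 397.0] 0.62 [ 595.6 -169.8    0. ]
file_mid [417.0, 407.0] 0.7 [ 594.6 -170.2   14.5]
stone [285.0, 261.0] 0.67 [442.9  58.3   0. ]
file_holder_seat [414.0, 395.0] 0.97 [ 589.7 -143.3   20. ]
file_holder_nose [413.0, 396.0] 0.3 [569.  -85.1  75. ]
stone_holder [419.0, 90.0] 0.87 [604.3 235.5   0. ]
stone_holder_seat [423.0, 90.0] 0.96 [601.  235.1  20. ]
stone_holder_lip [447.0, 0.0] 0.65 [610.4 305.2  48. ]
stone_holder_nose [444.0, 161.0] 0.61 [597.7 174.   75. ]
```

View pics/c14.png

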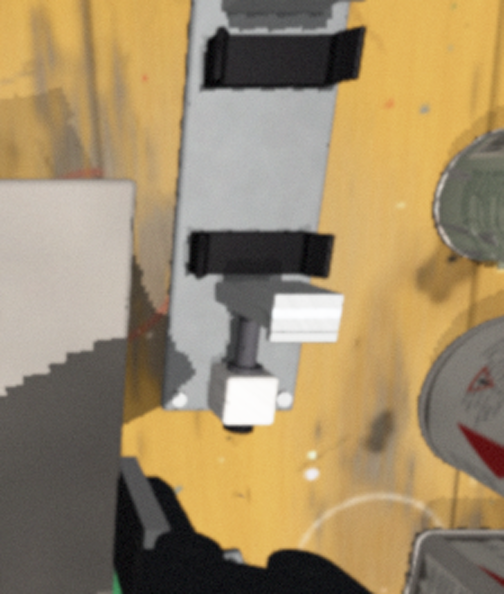

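Run:
```python
from fit import *
C=dict(np.load('pics/w14.npz'));c=lambda u,v:(280+u/1.8-.3,v/1.8-.3)
O=[(C,c(193,20),(-42,None,8)),(C,c(178,220),(-42,None,8)),(C,c(166,390),(-42,None,8)),(C,c(163,409),(-42,'e',8)),(C,c(291,410),(42,'e',8)),(C,c(338,100),(42,None,8)),(C,c(300,360),(42,None,8)),
(C,c(276,294),(-16,-61,92)),(C,c(344,294),(16,-61,92))]
p=fitpose(O,[604,238,1.45,-150])
fitpose(O[:7],[604,238,1.45,-150])
# stone in hand: edges
s=r.sense();T=s['tool_pos'];im=C['im']
g=im.mean(2).astype(int)
R=Ro.from_rotvec(s['eef_rot']).as_matrix()
for d in (70,75,80): print(d,[proj(C,T+R@[d,k,-11.2]).round(1).tolist() for k in (-25,0,25)])
print([ (i,g[i,285]) for i in range(80,115,2)]); print([ (i,g[150,i]) for i in range(200,240,2)],[ (i,g[150,i]) for i in range(330,364,2)],[ (i,g[230,i]) for i in range(200,240,2)],[ (i,g[230,i]) for i in range(330,364,2)])
```

```text
pose [604.5 236.1] ang 83.12 end [-149.2] res [ 0.3  0.8  1.8  0.9  0.3 -1.8 -0.3 -0.8 -0.7  0.1 -0.  -0.6  0. ]
pose [  -15.6 -4908. ] ang 83.13 end [5032.1] res [ 0.2  0.7  1.7  0.7  0.3 -1.9 -0.3 -0.9 -0.8]
70 [[216.3, 110.7], [288.6, 110.8], [360.9, 111.0]]
75 [[215.5, 95.5], [288.7, 95.6], [361.9, 95.7]]
80 [[214.6, 79.9], [288.7, 80.0], [362.9, 80.1]]
[(80, np.int64(126)), (82, np.int64(121)), (84, np.int64(125)), (86, np.int64(124)), (88, np.int64(125)), (90, np.int64(126)), (92, np.int64(129)), (94, np.int64(133)), (96, np.int64(127)), (98, np.int64(126)), (100, np.int64(153)), (102, np.int64(181)), (104, np.int64(189)), (106, np.int64(193)), (108, np.int64(191)), (110, np.int64(190)), (112, np.int64(192)), (114, np.int64(191))]
[(200, np.int64(116)), (202, np.int64(111)), (204, np.int64(116)), (206, np.int64(116)), (208, np.int64(120)), (210, np.int64(114)), (212, np.int64(113)), (214, np.int64(116)), (216, np.int64(118)), (218, np.int64(141)), (220, np.int64(172)), (222, np.int64(180)), (224, np.int64(181)), (226, np.int64(182)), (228, np.int64(180)), (230, np.int64(181)), 
[... 554 characters left out ...]
 np.int64(97)), (210, np.int64(86)), (212, np.int64(84)), (214, np.int64(83)), (216, np.int64(82)), (218, np.int64(84)), (220, np.int64(87)), (222, np.int64(121)), (224, np.int64(166)), (226, np.int64(178)), (228, np.int64(180)), (230, np.int64(178)), (232, np.int64(183)), (234, np.int64(182)), (236, np.int64(181)), (238, np.int64(180))] [(330, np.int64(80)), (332, np.int64(78)), (334, np.int64(79)), (336, np.int64(80)), (338, np.int64(77)), (340, np.int64(76)), (342, np.int64(79)), (344, np.int64(80)), (346, np.int64(80)), (348, np.int64(84)), (350, np.int64(90)), (352, np.int64(91)), (354, np.int64(90)), (356, np.int64(93)), (358, np.int64(100)), (360, np.int64(137)), (362, np.int64(160))]
```

Request:
play_rows([
  [0.3, 0.2, 0, 0, 0, 0, 0.3],
  [0.6, 0.4, -0.1, 0, 0, 0, 0.3],
  [0.85, 0.6, -0.3, 0, 0, 0, 0.3],
  [1, 0.63, -0.6, 0, 0, 0, 0.3],
  [1, 0.63, -0.6, 0, 0, 0, 0.3],
  [1, 0.63, -0.6, 0, 0, 0, 0.3],
  [1, 0.63, -0.6, 0, 0, 0, 0.3],
])

```text
time: 22.65
tool_pos: [607.9, 260.8, 147.1]
eef_rot: [-2.352, -2.083, 0.001]
contact_force: [0.7, 0.3, -3.2]
grip_width: 48.6
finger_force: 66.3
```

```bash
cat > chk2.py <<'E'
from chk import *
def s2(): st(np.array([604.5,236.7]),np.radians(83.1),1.0,13.8)
E
python3 - <<'E'
from chk2 import *
s2()
im,cm,o=look('w15',['stone_holder','stone_holder_lip','stone_holder_seat','stone_holder_nose'])
s2()
g=im.mean(2).astype(int)
for rw in (60,75,90,105): print(rw,g[rw,190:385:3].tolist())
print('col220',g[20:130:3,225].tolist()); 
for x in (-42,42):
    for y in (94,): print(x,y,proj(cm,np.r_[np.array([604.5,236.7])+x*np.array([.9928,-.1201])+y*np.array([.1201,.9928]),8]).round(1))
E
```

```text
t 22.65 TCP [607.9 260.8 147.1] part dy 23.3 dx 0.5 underside z 133.3 ang -0.04 tilt [-0.001 -0.   ] F [ 0.7  0.3 -3.2] M [-0.02 -0.   -0.02] grip 48.6 66
TCP [607.9 260.8 147.1] xang 83.06 q [-0.42  0.58 -0.04  1.61  0.03  0.96 -0.59] t 22.65
stone_holder_nose [448.0, 243.0] 0.41 [713.2 233.8  75. ]
t 22.9 TCP [608.8 261.3 149.1] part dy 23.9 dx 1.3 underside z 135.3 ang -0.04 tilt [0.003 0.001] F [-0.8  0.5 -4.3] M [-0.01 -0.01 -0.02] grip 48.3 66
60 [33, 38, 38, 33, 35, 42, 37, 41, 40, 35, 34, 36, 35, 33, 32, 27, 36, 39, 51, 54, 59, 58, 59, 48, 49, 45, 46, 45, 43, 42, 47, 44, 45, 48, 45, 54, 53, 52, 53, 53, 61, 58, 63, 67, 72, 60, 60, 59, 53, 49, 49, 48, 43, 42, 39, 38, 35, 24, 34, 40, 41, 43, 40, 39, 41]
75 [28, 32, 34, 33, 29, 37, 37, 35, 34, 34, 28, 33, 41, 41, 34, 43, 43, 43, 45, 55, 61, 65, 61, 61, 64, 57, 58, 58, 59, 46, 47, 49, 46, 54, 67, 80, 84, 87, 83, 81, 87, 78, 76, 82, 74, 61, 65, 54, 51, 54, 45, 39, 39, 45, 46, 53, 60, 63, 70, 78, 75, 79, 82, 75, 78]
90 [88, 88, 87, 83, 81, 79, 79, 81, 87, 85, 81, 78, 79, 78, 82, 81, 82, 84, 85, 80, 86, 87, 90, 90, 91, 92, 90, 89, 94, 94, 93, 89, 88, 84, 81, 79, 76, 75, 78, 75, 73, 72, 71, 62, 68, 66, 66, 66, 68, 74, 74, 102, 106, 108, 126, 148, 142, 144, 158, 156, 153, 155, 157, 158, 164]
105 [143, 151, 153, 151, 152, 153, 150, 156, 146, 174, 183, 182, 182, 187, 186, 184, 183, 181, 182, 185, 183, 184, 183, 181, 184, 184, 184, 185, 188, 185, 187, 187, 189, 190, 189, 191, 190, 191, 188, 192, 188, 191, 189, 192, 194, 191, 190, 190, 187, 187, 182, 183, 183, 179, 176, 145, 147, 153, 159, 157, 160, 162, 158, 160, 160]
col220 [30, 32, 35, 43, 38, 34, 35, 34, 37, 30, 35, 38, 36, 32, 40, 40, 36, 33, 35, 40, 31, 33, 77, 80, 89, 79, 80, 161, 183, 187, 183, 183, 182, 183, 182, 179, 178]
-42 94 [231.2 109.5]
42 94 [338.7 109.5]
```

Request:
play_rows([
  [-0.006, 0, -0.15, 0, 0, 0, 0.3],
  [-0.006, 0, -0.3, 0, 0, 0, 0.3],
  [-0.006, 0, -0.467, 0, 0, 0, 0.3],
  [-0.006, 0, -0.467, 0, 0, 0, 0.3],
  [-0.006, 0, -0.467, 0, 0, 0, 0.3],
  [-0.006, 0, -0.467, 0, 0, 0, 0.3],
  [-0.006, 0, -0.467, 0, 0, 0, 0.3],
])

```text
time: 23.6
tool_pos: [608.7, 261.8, 78.8]
eef_rot: [2.351, 2.083, 0.005]
contact_force: [0.3, 0.7, -4.3]
grip_width: 48.8
finger_force: 66.3
```

```bash
python3 -c "
from chk2 import *
s2()"
```

```text
t 23.6 TCP [608.7 261.8  78.8] part dy 24.4 dx 1.2 underside z 65.0 ang -0.03 tilt [0.003 0.001] F [ 0.3  0.7 -4.3] M [-0.02 -0.05 -0.01] grip 48.8 66
```

Request:
play_rows([
  [-0.01, 0, -0.017, 0, 0, 0, 0.3],
  [-0.015, -0.05, -0.017, 0, 0, 0, 0.3],
  [-0.02, -0.1, -0.017, 0, 0, 0, 0.3],
  [-0.025, -0.15, -0.017, 0, 0, 0, 0.3],
  [-0.032, -0.2, -0.017, 0, 0, 0, 0.3],
  [-0.04, -0.264, -0.017, 0, 0, 0, 0.3],
  [-0.04, -0.264, -0.017, 0, 0, 0, 0.3],
  [-0.04, -0.264, -0.017, 0, 0, 0, 0.3],
])

```text
time: 24.4
tool_pos: [601.5, 225.5, 74.9]
eef_rot: [-2.347, -2.083, -0.008]
contact_force: [1.1, 9.3, -5.6]
grip_width: 48.6
finger_force: 66.3
```

Run:
```python
from chk2 import *
s2()
im,cm,o=look('w16',['stone_holder_lip','stone'])
g=im.mean(2).astype(int)
u=np.array([.1201,.9928]);x=np.array([.9928,-.1201]);S=np.array([604.5,236.7])
for nm,a,b,z in [('lipL',-27,69,54),('lipR',27,69,54),('baseL',-42,94,8),('baseR',42,94,8),('stopback',0,84,54)]: print(nm,proj(cm,np.r_[S+a*x+b*u,z]).round(1))
for rw in range(40,125,5): print(rw,g[rw,180:400:5].tolist())
```

```text
t 24.4 TCP [601.5 225.5  74.9] part dy -12.4 dx -1.7 underside z 61.1 ang 0.07 tilt [0.002 0.006] F [ 1.1  9.3 -5.6] M [ 2.1  -0.13  0.01] grip 48.6 66
TCP [601.5 225.5  74.9] xang 83.17 q [-0.37  0.64 -0.04  1.7   0.03  0.8  -0.54] t 24.4
stone_holder_lip [289.0, 93.0] 0.74 [612.1 303.5  48. ]
stone [288.0, 261.0] 0.87 [600.  197.4  -0. ]
lipL [228.2  88.1]
lipR [351.9  88.4]
baseL [212.2  44. ]
baseR [365.9  44.5]
stopback [290.3  50.8]
40 [140, 144, 141, 136, 139, 137, 126, 141, 141, 146, 147, 146, 148, 148, 150, 143, 138, 133, 132, 126, 123, 125, 125, 123, 121, 117, 123, 123, 120, 126, 124, 125, 125, 131, 130, 126, 126, 128, 128, 126, 135, 144, 138, 141]
45 [143, 145, 142, 139, 136, 138, 137, 137, 126, 132, 138, 140, 142, 140, 139, 140, 138, 134, 128, 126, 125, 128, 120, 122, 125, 122, 120, 123, 123, 122, 122, 123, 125, 120, 123, 110, 123, 131, 130, 135, 139, 142, 139, 147]
50 [141, 142, 146, 141, 143, 138, 141, 136, 179, 240, 247, 247, 247, 247, 247, 246, 246, 243, 232, 230, 228, 227, 226, 226, 225, 228, 224, 223, 223, 222, 218, 219, 218, 235, 236, 208, 154, 132, 132, 134, 139, 
[... 2428 characters left out ...]
, 142, 146, 151, 148, 142, 141]
110 [142, 144, 145, 142, 143, 126, 126, 129, 171, 168, 167, 168, 166, 170, 167, 172, 169, 171, 171, 174, 171, 173, 172, 175, 176, 176, 176, 176, 178, 178, 175, 172, 171, 167, 167, 60, 26, 142, 148, 148, 146, 147, 151, 139]
115 [143, 143, 141, 144, 123, 123, 121, 130, 171, 169, 167, 168, 167, 168, 168, 171, 169, 171, 170, 171, 171, 173, 173, 176, 177, 177, 173, 177, 177, 176, 177, 171, 167, 167, 166, 54, 22, 143, 148, 145, 149, 147, 149, 148]
120 [146, 146, 140, 122, 121, 123, 116, 123, 166, 167, 168, 167, 169, 167, 169, 169, 170, 174, 173, 169, 171, 171, 173, 169, 172, 170, 177, 177, 177, 177, 171, 173, 173, 165, 164, 45, 21, 148, 145, 146, 151, 151, 146, 150]
```

Request:
play_rows([
  [0.007, -0.01, 0, 0, 0, 0, 0.3],
  [0.007, -0.01, -0.05, 0, 0, 0, 0.3],
  [0.007, -0.01, -0.1, 0, 0, 0, 0.3],
  [0.007, -0.01, -0.14, 0, 0, 0, 0.3],
  [0.007, -0.01, -0.14, 0, 0, 0, 0.3],
  [0.007, -0.01, -0.14, 0, 0, 0, 0.3],
])

```text
time: 25.15
tool_pos: [603.3, 224.7, 54.2]
eef_rot: [-2.347, -2.085, -0.011]
contact_force: [2.0, 9.8, -5.0]
grip_width: 48.7
finger_force: 66.4
```

Run:
```python
from chk2 import *
s2()
im,cm,o=look('w17',['stone_holder_lip','stone'])
s2()
g=im.mean(2).astype(int)
for rw in (70,80,90): print(rw,g[rw,200:380:3].tolist())
for rw in (130,150): print(rw,g[rw,200:380:3].tolist())
print(g[40:130:3,285].tolist())
```

```text
t 25.15 TCP [603.3 224.7  54.2] part dy -13.0 dx 0.3 underside z 40.4 ang 0.12 tilt [0.003 0.006] F [ 2.   9.8 -5. ] M [ 2.13 -0.41  0.05] grip 48.7 66
TCP [603.3 224.7  54.2] xang 83.22 q [-0.37  0.67 -0.04  1.7   0.03  0.77 -0.54] t 25.15
stone_holder_lip [285.0, 88.0] 0.67 [612.2 304.2  48. ]
stone [289.0, 260.0] 0.65 [603.2 207.1   0. ]
t 25.3 TCP [603.3 224.7  54.2] part dy -13.0 dx 0.3 underside z 40.4 ang 0.12 tilt [0.004 0.006] F [ 1.3  8.4 -5.1] M [ 2.06 -0.43  0.02] grip 48.8 66
70 [149, 129, 166, 184, 183, 230, 249, 249, 249, 248, 243, 234, 233, 234, 233, 233, 233, 233, 231, 232, 231, 232, 231, 231, 230, 230, 229, 231, 230, 230, 229, 229, 228, 228, 227, 227, 226, 226, 226, 226, 226, 226, 227, 225, 226, 226, 226, 224, 225, 224, 224, 222, 177, 172, 170, 132, 124, 129, 137, 147]
80 [147, 133, 156, 183, 185, 183, 236, 236, 236, 236, 235, 235, 233, 234, 234, 232, 233, 232, 233, 233, 231, 232, 233, 230, 231, 229, 229, 229, 229, 228, 229, 228, 228, 229, 226, 226, 226, 227, 226, 226, 225, 224, 226, 225, 222, 224, 223, 224, 221, 222, 222, 220, 174, 176, 168, 130, 140, 139, 140, 135
[... 310 characters left out ...]
, 171, 168, 171, 169, 170, 173, 170, 169, 171, 175, 174, 173, 174, 177, 174, 175, 175, 175, 174, 169, 171, 172, 177, 172, 176, 174, 174, 177, 176, 177, 178, 180, 180, 180, 177, 179, 177, 178, 176, 175, 173, 174, 169, 112, 16, 17, 30, 19, 124, 151, 151, 153]
150 [124, 116, 25, 25, 18, 18, 133, 166, 163, 166, 167, 168, 166, 170, 171, 169, 172, 170, 174, 169, 173, 173, 172, 171, 172, 169, 170, 170, 176, 173, 171, 172, 174, 169, 168, 173, 174, 174, 174, 173, 174, 175, 174, 175, 179, 178, 179, 176, 178, 177, 160, 56, 20, 15, 18, 34, 131, 126, 139, 151]
[242, 243, 241, 230, 228, 227, 225, 229, 229, 229, 229, 227, 227, 229, 228, 156, 65, 64, 60, 68, 144, 176, 176, 178, 179, 175, 175, 175, 176, 172]
```

Request:
play_rows([
  [0, 0, -0.04, 0, 0, 0, 0.3],
  [0, 0, -0.08, 0, 0, 0, 0.3],
  [0, 0, -0.11, 0, 0, 0, 0.3],
  [0, 0, -0.135, 0, 0, 0, 0.3],
  [0, 0, -0.135, 0, 0, 0, 0.3],
  [0, 0, -0.135, 0, 0, 0, 0.3],
])

```text
time: 25.9
tool_pos: [603.6, 224.4, 34.3]
eef_rot: [-2.348, -2.085, -0.011]
contact_force: [1.0, 9.1, -2.3]
grip_width: 48.6
finger_force: 66.5
```

```bash
python3 -c "
from chk2 import *
s2()"
```

```text
t 25.9 TCP [603.6 224.4  34.3] part dy -13.3 dx 0.6 underside z 20.5 ang 0.11 tilt [0.004 0.006] F [ 1.   9.1 -2.3] M [ 1.72 -0.26 -0.01] grip 48.6 66
```

Request:
play_rows([
  [0, 0, -0.01, 0, 0, 0, 0.3],
  [0, 0, -0.01, 0, 0, 0, 0.3],
  [0.003, 0.03, -0.01, 0, 0, 0, 0.3],
  [0.006, 0.06, -0.01, 0, 0, 0, 0.3],
  [0.01, 0.09, -0.01, 0, 0, 0, 0.3],
  [0.01, 0.095, -0.01, 0, 0, 0, 0.3],
  [0.01, 0.095, -0.01, 0, 0, 0, 0.3],
])

```text
time: 26.6
tool_pos: [605.4, 235.4, 33.9]
eef_rot: [2.351, 2.083, 0.006]
contact_force: [-1.9, 2.1, 7.8]
grip_width: 48.7
finger_force: 67.8
```

Run:
```python
from chk2 import *
s2()
im,cm,o=look('w18',['stone_holder_lip'])
g=im.mean(2).astype(int)
print(g[20:140:3,285].tolist())
```

```text
t 26.6 TCP [605.4 235.4  33.9] part dy -2.2 dx 1.1 underside z 20.1 ang -0.01 tilt [0.003 0.002] F [-1.9  2.1  7.8] M [0.37 0.61 0.01] grip 48.7 68
TCP [605.4 235.4  33.9] xang 83.09 q [-0.39  0.71 -0.04  1.69  0.03  0.74 -0.56] t 26.6
stone_holder_lip [285.0, 114.0] 0.7 [613.4 305.1  48. ]
[61, 72, 55, 114, 124, 122, 127, 126, 124, 108, 105, 98, 119, 157, 226, 225, 226, 227, 229, 227, 227, 224, 224, 227, 226, 226, 224, 225, 219, 220, 220, 220, 151, 124, 175, 175, 176, 172, 175, 170]
```

Request:
play_rows([
  [0, 0, 0.005, 0, 0, 0, 0.3],
  [0, 0, 0.005, 0, 0, 0, 0.7],
  [0, 0, 0.005, 0, 0, 0, 1],
  [0, 0, 0.005, 0, 0, 0, 1],
  [0, 0, 0.005, 0, 0, 0, 1],
  [0, 0, 0.3, 0, 0, 0, 1],
  [0, 0, 0.6, 0, 0, 0, 1],
  [0, 0, 0.9, 0, 0, 0, 1],
])

```text
time: 27.5
tool_pos: [603.5, 233.8, 167.2]
eef_rot: [-2.352, -2.083, 0.002]
contact_force: [1.1, -0.1, 0.5]
grip_width: 85.8
finger_force: 0.0
```

Request:
play_rows([
  [-0.3, -0.1, 0.2, 0, 0, 0, 1],
  [-0.6, -0.3, 0.4, 0, 0, 0, 1],
  [-0.8, -0.4, 0.5, 0, 0, 0, 1],
  [-0.8, -0.4, 0.5, 0, 0, 0, 1],
  [-0.8, -0.4, 0.5, 0, 0, 0, 1],
  [-0.8, -0.4, 0.5, 0, 0, 0, 1],
])

```text
time: 28.1
tool_pos: [484.7, 174.8, 241.2]
eef_rot: [2.351, 2.083, 0.001]
contact_force: [-0.6, 0.5, 0.9]
grip_width: 85.1
finger_force: 0.0
```

Run:
```python
from h import *
im,cm,o=look('w19')
S=np.array([604.2,236.7]);A=np.radians(83.1);u=np.array([np.cos(A),np.sin(A)]);xx=np.array([u[1],-u[0]])
def l(n,z):
    if n in o:
        X=onz(cm,proj(cm,o[n]),z)[:2]-S;print(n,'y',X@u,'x',X@xx)
l('stone',20);l('stone_holder_nose',75);l('stone_holder_lip',48)
for b in r.trace('stone','wrist')[:1]:
    m=b['region'].astype(np.uint8)
    c=max(cv2.findContours(m,0,1)[0],key=cv2.contourArea)
    P=np.array([onz(cm,p[0],45)[:2]-S for p in c]);Q=np.c_[P@xx,P@u].astype(np.float32);print(b['conf'],Q.min(0),Q.max(0),cv2.minAreaRect(Q))
for nm,q in (('open8',.008),('shut',0),):
    print(nm,[proj(cm,np.r_[S+a*xx+(-61-q*1000)*u,92]).round(1).tolist() for a in (-16,16)])
g=im.mean(2).astype(int)
p=proj(cm,np.r_[S+(-69)*u,92]); c=int(p[0])
print(c,[(int(p[1])+k,int(g[int(p[1])+k,c])) for k in range(-24,24,2)])
```

```text
TCP [484.7 174.8 241.2] xang 83.08 q [-0.36  0.23 -0.05  1.9   0.01  1.02 -0.53] t 28.1
stone [397.0, 102.0] 0.85 [612.1 235.7   0. ]
file_holder [387.0, 389.0] 0.82 [ 589.1 -146.5   -0. ]
file_holder_seat [417.0, 20.0] 0.5 [626.2 309.1  20. ]
file_holder_lip [380.0, 362.0] 0.78 [568.8 -51.7  52. ]
stone_holder_lip [300.0, 304.0] 0.72 [484.9  34.4  48. ]
stone_holder_nose [410.0, 184.0] 0.8 [598.6 165.2  75. ]
oil_bottle [301.0, 306.0] 0.77 [483.6  -0.    0. ]
putty_pot [397.0, 104.0] 0.19 [612.4 234.3   0. ]
glue_tin [524.0, 123.0] 0.57 [749.1 198.    0. ]
stone y -0.1718439432278197 x 1.5686697276679271
stone_holder_nose y -71.61621322310279 x 3.0198072808859084
stone_holder_lip y -215.178862269455 x -94.14107332584804
0.65 [-29.820469 -75.78253 ] [25.610146 68.928444] ((-2.147642135620117, -3.3743972778320312), (55.23728942871094, 144.73928833007812), 0.15554028749465942)
open8 [[395.5, 185.2], [432.4, 185.2]]
shut [[396.4, 176.1], [433.6, 176.1]]
413 [(161, 189), (163, 189), (165, 190), (167, 194), (169, 192), (171, 181), (173, 171), (175, 169), (177, 101), (179, 85), (181, 84), (183, 80), (185, 108), (187, 220), (189, 235), (191, 236), (193, 234), (195, 234), (197, 235), (199, 233), (201, 232), (203, 232), (205, 212), (207, 225)]
```

Run:
```python
from h import *
C=dict(np.load('pics/w11.npz'));g=C['im'].mean(2).astype(int)
S=np.array([586.7,-144.3]);A=np.radians(100.3);u=np.array([np.cos(A),np.sin(A)])
for q in (0,8,14): print(q,proj(C,np.r_[S+(-89-q)*u,92]).round(1))
c=int(proj(C,np.r_[S+(-97)*u,92])[0]);print([(k,int(g[k,c])) for k in range(305,345,2)])
c=int(proj(C,np.r_[S+96*u,49])[0]);print('lip front pred',proj(C,np.r_[S+97*u,58]).round(1),'butt pred if 3mm short',proj(C,np.r_[S+100*u,40]).round(1),[(k,C['im'][k,c].tolist()) for k in range(110,150,3)])
im=r.read_camera('side');print([(b['centre'],b['conf']) for n in ('file_tip','file_mid','stone') for b in r.spot_point(n,'side')[:1]])
```

```text
0 [359.6 324. ]
8 [359.  330.8]
14 [358.7 335.9]
[(305, 77), (307, 77), (309, 80), (311, 77), (313, 80), (315, 79), (317, 78), (319, 78), (321, 78), (323, 81), (325, 76), (327, 73), (329, 149), (331, 217), (333, 219), (335, 225), (337, 241), (339, 229), (341, 218), (343, 208)]
lip front pred [364.4 129.4] butt pred if 3mm short [360.4 124.9] [(110, [192, 193, 192]), (113, [216, 218, 215]), (116, [211, 212, 209]), (119, [213, 213, 212]), (122, [224, 223, 221]), (125, [234, 234, 233]), (128, [229, 228, 226]), (131, [185, 135, 91]), (134, [171, 123, 83]), (137, [153, 109, 75]), (140, [152, 106, 72]), (143, [149, 100, 63]), (146, [144, 97, 60]), (149, [148, 99, 65])]
[([278.4, 256.9], 0.42), ([232.4, 323.9], 0.72)]
```

```bash
python3 -c "
from rig import r
print(r.close_job())"
```

```text
the job is handed in; nothing more can be done
None
```

The file is clipped into the long holder, tip at the gate, and the stone into the short holder. The last images showed both gates about 7–9 mm open (4–12 mm allowed). The bottle, pot and tin were not touched. I handed the job in at about 28 s on the robot clock; the hand-in call returned no verdict.

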